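# Load the saddle tumbler and hold its guarded run lever

## Robot

A 6-joint arm with a two-finger parallel gripper is mounted at the origin on the work surface. World frame = base frame: x ahead of the robot, y to its left, z up, the work surface at z = 0. Lengths are in m, angles in rad, forces in N, time in s.
With the tool pointing down it reaches from about 0.225 to 0.875 m from the base axis. Payload 3.4 kg.
Tool frame: the origin (TCP) lies at the very end of the fingers, on their centre line; the grasp point (between the pads) lies behind it (manip.grasp_offset is the z of the grasp point in the tool frame, in m); z points along the fingers, y is the line along which they close (so a half turn about z gives the same grasp; the last joint's range is limited). The gripper opens to 85 mm and grips with 20 to 120 N. Pads are 22 mm wide; open, the fingers measure 114 mm over their backs; the gripper's body (76 mm by 85 mm) begins 54 mm behind the grasp point. The pads swing forward as they close: fully open they stand 13 mm farther back than shut.
Start: joints at [-1.367, 0.276, 1.505, -0, 1.361, -0.121], TCP at [0.183, -0.545, 0.231] pointing down, gripper open.
Joint ranges: [-2.89, 2.89], [-0.75, 2.08], [0.22, 2.7], [-1.18, 4.32], [0.11, 2.71], [-2.7, 2.7]. Speed limits (rad/s): [2.57, 2.57, 3.14, 3.14, 3.14, 3.14].

## Interface

Orientations are given as a unit quaternion [w, x, y, z].
In Python, from rig import manip gives the robot as it stands.
- The arm moves only by the shell command python3 -m pendant 'ROWS' [FORCE]. ROWS is JSON, a list of rows, each an object of numbers: "dx", "dy", "dz": the shift along the tool's x, y, z in m; "rx", "ry", "rz": the turn, a rotation vector about the tool's x, y, z in degrees; "hand": the finger opening in m, from 0 to 0.0854. In form: [{"dx": .., "dy": .., "dz": .., "rx": .., "ry": .., "rz": .., "hand": ..}, ...]. A call has 1 to 12 rows; each row shifts and turns the commanded pose from where the row before left it, along the tool's axes as they then stand; what a row does not reach is not made up. A row lasts 1/12 s, in which the tool goes at most 41.7 mm and 7.16 degrees, less where a joint would pass 70% of its speed; a pose out of reach is approached as far as the arm can. A call is refused whole if a number of a shift passes 0.0417 or a number of a turn 7.16, either way. A call with a gripper value outside its range is refused whole. The fingers move at their own pace and stop on an object; FORCE is the grip in N (left out, the last holds). Time passes only in rows, so rows that do not move let the fingers close. It gives the time, the measured TCP pose, the force, the opening and the grip force at its end, in the units of the state.
- manip.get_state(): the state, without advancing time (a new reading comes with each control period).
- manip.get_image(name): name is "scene" or "side" or "wrist"; returns a dict with "frame" (400x640x3 uint8, red, green, blue), "fx", "fy", "cx", "cy" (pixels), "distortion" ([k1, k2, p1, p2, k3] as OpenCV has them; the pictures are not rectified), "position" and "attitude" of the camera in the world; the wrist camera has in their place "mount" (4x4, takes a point from camera to tool coordinates, whose origin is the TCP and whose axes are the flange's). Camera axes: x right, y up, looking along -z (the intrinsics and any distortion apply to the point x, -y, -z); pixel columns grow to the right and rows downward; lengths in m; the calibration is good to about 2 mm. A picture is of the moment at which its call begins: read the wrist's pose just before it. There is no depth.
- manip.sign_off(): hands the job in; it is judged then, once.
The state is a dict: "clock": time; "qpos": joint angles; "qd": joint speeds; "effort": joint torques, N m; "position": TCP position; "ee_rot": TCP orientation; "contact_force": force on the tool from outside, world axes, zero at the start; "moment": the same for the moment, N m; "width": finger opening in m; "gripper_force": force on a finger pad.
Only numpy, scipy, OpenCV 4.12 (cv2) and the standard library are available. Lean on these libraries where they do the work, as an engineer would, in place of code of your own. Each camera call takes 0.05 s, during which the arm holds its last target. There are 200 camera calls.

## Task

Deburr the five brass saddle blanks: lift the bar of the hinged feed tray to tip it until all the blanks have slid into the tumbler bowl, then lower the tray level again. Then flip the safety catch on the switch box right over, clear of the lever, so that it stays there, and take the lever by its black cross bar or stem, pull it to its stop towards the front of the box and hold it there; the job finishes with the robot still holding the lever pulled, not letting go. Leave the dish, sanding block, fret rocker and gauge stand where they are.

Things in the scene. Friction and masses are not known exactly. Their poses are not given: they have to be found in the camera images.
- tumbler: fixed grey tumbler unit on a base plate 250 x 150 x 12 mm. Origin on the bench; its +x points from the feed tray to the bowl, so the tray's bar is at its -x end, roughly towards the robot; z up. Two 8 mm steel cheeks (top 137 mm above the bench, 64 mm either side of the centre line) carry the tray's hinge at the edge of the bowl.
- bowl (a point): centre of the bowl's inner floor, 42 mm above the bench. Open round grey bowl, outer rim radius 88 mm, walls 5 mm thick, rim 111 mm above the bench.
- tray (a joint): tip angle of the feed tray, rad: 0 = level, resting; grows to 1.1 as its bar end is lifted and the tray tips towards the bowl. It sinks back to 0 by its own weight (0.22 kg) when let go; slight friction only. The blanks start to slide somewhere between 0.4 and 0.75 rad and are well clear by 0.95.
- tray_grip (a point): centre of the tray's grip bar: a level round steel bar, 12 mm thick, 86 mm long, parallel to the hinge, its axis 137 mm above the bench when level. It runs across two 6 mm arms (80 mm apart) and stands 49 mm clear of the tray's end wall, nothing below it down to the base plate. It can turn between the fingers. Its axes are the tray's: y along the bar, -x away from the bowl when level.
- tray_hinge (a point): point on the tray's hinge line (along the tumbler's y), at the tray's open lip, 127 mm above the bench, 165 mm from the bar horizontally. The tray is aluminium, 110 x 98 mm, floor top 130 mm above the bench, side and end walls up to 152 mm, open towards the bowl.
- switchbox: fixed grey switch box 150 x 130 x 62 mm. Origin on the bench under its centre; its front is -x (roughly towards the robot); z up. The guarded lever stands up from the middle of its top.
- lever: the run lever: steel stem 12 mm thick with a black cross bar on top, in one piece; origin on its pivot, axes as the switch box's when at rest. At rest it leans 0.45 rad back (its cross bar 57 mm behind the pivot, towards the box's +x); pulled towards the box's front it turns 0.9 rad to a stop (cross bar 57 mm in front of the pivot, 167 mm above the bench).
- lever_grip (a point): centre of the lever's cross bar: level round bar, 14 mm thick, 84 mm long, along the box's y, 130 mm from the pivot; axis 167 mm above the bench at rest. It can turn between the fingers.
- lever_pivot (a point): the lever's pivot, 50 mm above the bench, axis along the box's y. A spring always drives the lever back: about 2 N at the bar to start, 5 N at the stop. The closed catch blocks it within about 0.1 rad.
- catch (a joint): angle of the safety catch, rad: 0 = closed, its steel arm lying level across the front of the lever's stem; grows to a stop at 2.5 as it is flipped up and over, away from the lever, to the box's -y side. It falls by its own weight (50 g) either way from upright (about 1.57) and stays there.
- catch_grip (a point): grip point on the catch's pin: a level round steel pin 11 mm thick which sticks 64 mm out of the free end of the catch's arm towards the box's front (along the box's -x), 78 mm from the hinge line, 116 mm above the bench when closed. The point lies on the pin's axis, 45 mm out from the arm's middle plane. The pin can turn between the fingers.
- catch_hinge (a point): point on the catch's hinge line (along the box's x), in the same plane across as catch_grip, 116 mm above the bench. The steel post that carries the hinge stands 45 mm further back, 58 mm to the box's -y side of its centre.
- saddle1: brass saddle blank, 18 x 14 x 12 mm, about 26 g, loose on the feed tray at the start; origin in the centre of its underside.
- saddle2: brass saddle blank, 18 x 14 x 12 mm, about 26 g, loose on the feed tray at the start; origin in the centre of its underside.
- saddle3: brass saddle blank, 18 x 14 x 12 mm, about 26 g, loose on the feed tray at the start; origin in the centre of its underside.
- saddle4: brass saddle blank, 18 x 14 x 12 mm, about 26 g, loose on the feed tray at the start; origin in the centre of its underside.
- saddle5: brass saddle blank, 18 x 14 x 12 mm, about 26 g, loose on the feed tray at the start; origin in the centre of its underside.
- dish: bystander: green ceramic dish of fret ends, 88 mm across, 22 mm high.
- sanding_block: bystander: black phenolic sanding block 100 x 45 x 30 mm.
- rocker: bystander: chrome fret rocker, flat plate 90 x 38 x 6 mm.
- gauge_stand: bystander: walnut stand 70 x 80 x 128 mm with a steel radius gauge held by a spring clip, 143 mm high in all.

How it is judged:
By the outcome, as a careful person would: the job done as asked, in the order asked, and still so for the second after the job is handed in, while the arm keeps its last pose, push and grip.
It also fails if it takes over 64 s, if anything falls off the work surface, if the arm or the gripper's body presses on something with over 40 N, if the wrist force passes 120 N, or if a joint passes its speed limit or range.

## Working session

There is one attempt and no reset: what is moved stays moved. The work goes in short steps, Python scripts to look and compute and a shell command to move; the robot and the scene stay as the last step left them, time stands still between calls to the robot, and variables do not carry over. Pictures are saved under pics/ and viewed, at most 10 in all, crops included, and the job is handed in when it is done.

```bash
mkdir -p pics; ls
cat > h.py <<'E'
import numpy as np, cv2, pickle
from rig import manip
from scipy.spatial.transform import Rotation as R
def rot(q): q=np.array(q); return R.from_quat([q[1],q[2],q[3],q[0]]).as_matrix()
def snap(name,out):
    s=manip.get_state(); im=manip.get_image(name)
    if name=='wrist':
        T=np.eye(4);T[:3,:3]=rot(s['ee_rot']);T[:3,3]=s['position'];M=T@np.array(im['mount']);C=M[:3,3];A=M[:3,:3]
    else:
        C=np.array(im['position']);a=np.array(im['attitude']);A=rot(a) if a.size==4 else a.reshape(3,3)
    im['C']=C;im['A']=A
    cv2.imwrite(f'pics/{out}.png',im['frame'][:,:,::-1]); pickle.dump(im,open(f'pics/{out}.pkl','wb')); return im
def load(o): return pickle.load(open(f'pics/{o}.pkl','rb'))
def K(im): return np.array([[im['fx'],0,im['cx']],[0,im['fy'],im['cy']],[0,0,1.]])
def ray(im,uv):
    p=cv2.undistortPoints(np.array([[uv]],float),K(im),np.array(im['distortion'],float)).ravel()
    d=im['A']@np.array([p[0],-p[1],-1]); return im['C'],d/np.linalg.norm(d)
def atz(im,uv,z):
    c,d=ray(im,uv); return c+d*(z-c[2])/d[2]
def tri(*obs):
    a=np.zeros((3,3));b=np.zeros(3);rs=[ray(load(o) if isinstance(o,str) else o,uv) for o,uv in obs]
    for c,d in rs: P=np.eye(3)-np.outer(d,d);a+=P;b+=P@c
    x=np.linalg.solve(a,b); return x,[np.linalg.norm((np.eye(3)-np.outer(d,d))@(x-c)) for c,d in rs]
def proj(im,X):
    p=im['A'].T@(np.array(X)-im['C']); q=np.array([[p[0],-p[1],-p[2]]])
    return cv2.projectPoints(q,np.zeros(3),np.zeros(3),K(im),np.array(im['distortion'],float))[0].ravel()
E
python3 - <<'E'
from h import *
a=snap('scene','s0');b=snap('side','d0')
print(manip.grasp_offset,manip.get_state())
for i in(a,b): print(i['C'],i['A'][:,2]*-1,i['fx'])
E
```

```text
pics
-0.0187 {'clock': 0.1, 'qpos': array([-1.36700878e+00,  2.76554987e-01,  1.50600349e+00, -2.42658146e-07,
        1.36065534e+00, -1.21014948e-01]), 'qd': array([-0.00104008, -0.00139304, -0.00313048,  0.00035169,  0.00097015,
        0.00130866]), 'effort': array([ 8.80904408e-04, -4.17699623e+01, -2.46405387e+01, -3.19446663e-04,
        5.80639797e-03,  1.30888665e-05]), 'position': array([ 0.18338977, -0.5444956 ,  0.23051414]), 'ee_rot': array([-8.09885030e-04,  9.86841547e-01,  1.61688293e-01, -3.36560339e-05]), 'contact_force': array([ 0.33717511,  0.71456212, -0.3660552 ]), 'moment': array([-0.01644321,  0.00544251,  0.00684476]), 'gripper_force': 0.0, 'width': 0.08518952535909764}
[ 1.02740178 -0.10347688  0.88978181] [-0.51095862  0.09898436 -0.85388722] 376.32237079093625
[0.51830268 0.46217292 0.67962719] [ 0.05237818 -0.63961751 -0.76690675] 366.1189172182468
```

```bash
python3 -c "
import cv2
for n in('s0','d0'):
    i=cv2.imread(f'pics/{n}.png');cv2.imwrite(f'pics/{n}v.png',cv2.resize(i,(800,500),interpolation=3))"
```

```text
(no output)
```

View pics/s0v.png

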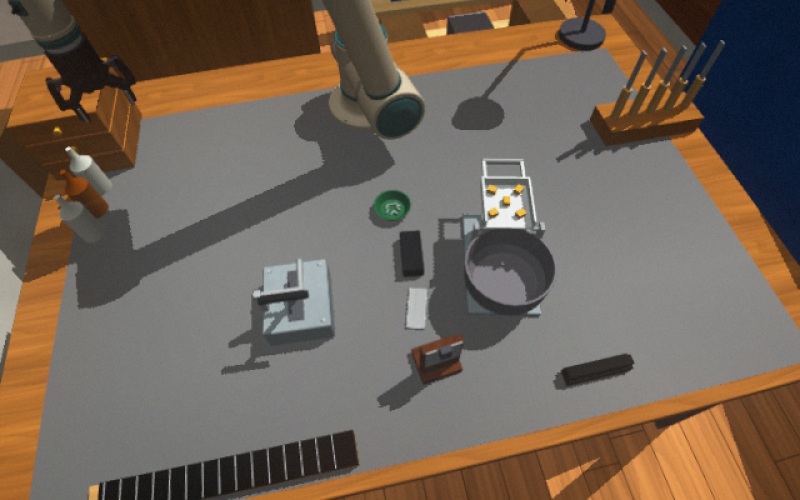

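View pics/d0v.png

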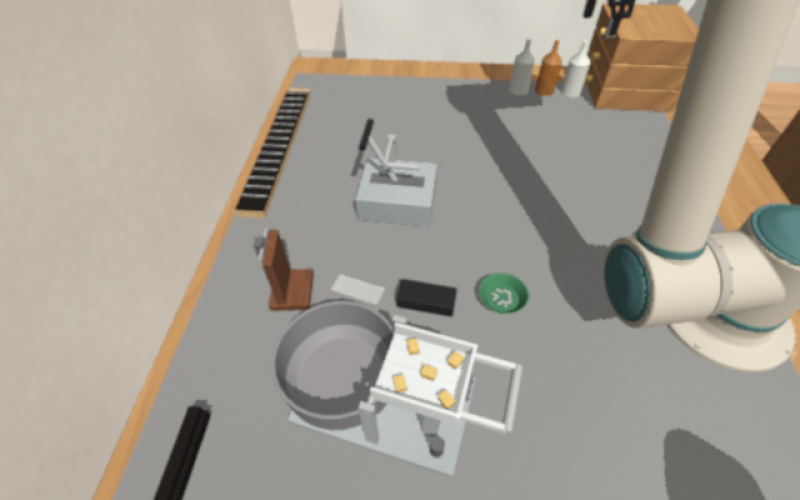

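The scene view shows the tray bar at about (503,162) in the enlarged picture and the switch box at about (297,298). The side view has the bar running from (518,363) to (510,428) and the box at about (397,190). I'll enlarge both next.

```bash
python3 -c "
import cv2,numpy as np
def c(n,x,y,w=100,h=75): return cv2.resize(cv2.imread(f'pics/{n}.png')[y:y+h,x:x+w],(400,300),interpolation=3)
cv2.imwrite('pics/c1.png',np.vstack([np.hstack([c('s0',365,115),c('d0',325,270)]),np.hstack([c('s0',185,200),c('d0',265,90)])]))"
```

```text
(no output)
```

View pics/c1.png

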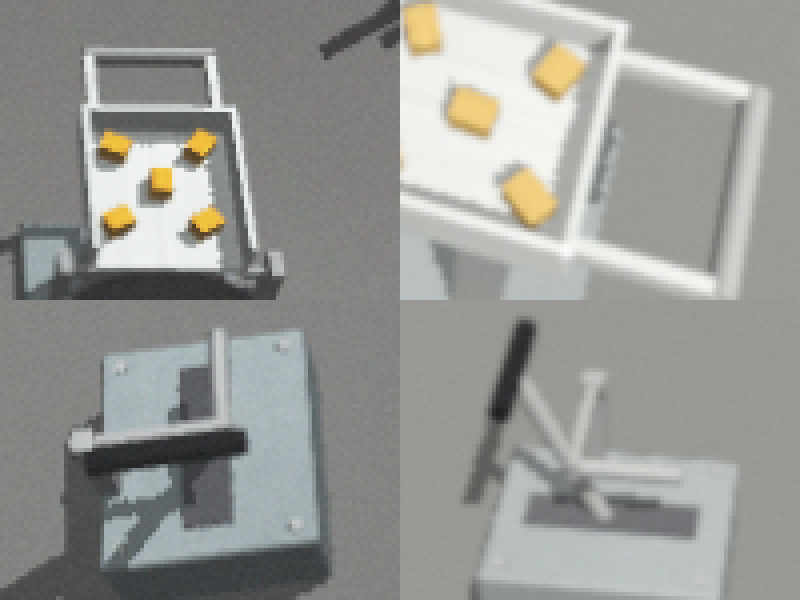

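The crops show the tray bar running (386,128)–(419,128) in the scene view and (415,292)–(408,343) in the side view. The pin tip is at (240,208) scene and (335,133.5) side. The black bar runs (207,241)–(246,235) scene and (296,96)–(290,118) side.

Run:
```python
from h import *
np.set_printoptions(precision=4,suppress=True)
for n,a,b in [('bar+y',(418.5,128),(408,343)),('bar-y',(386.5,128),(415,293)),('pintip',(239.75,208.5),(334.5,133.5)),('pinbase',(240.5,229),(309,132.5)),('lev-y',(208,240.5),(296,97)),('lev+y',(246,235),(290,117))]:
    print(n,*tri(('s0',a),('d0',b)))
s=load('s0')
for uv in [(103,358),(303,332),(328,548),(104,572)]: print(atz(s,(185+uv[0]/4,200+(uv[1]-300)/4),.062))
d=load('d0')
for uv in [(515,448),(738,462),(722,585),(478,578)]: print(atz(d,(265+(uv[0]-400)/4,90+(uv[1]-300)/4),.062))
```

```text
bar+y [0.4113 0.2737 0.1394] [np.float64(0.003090102016054395), np.float64(0.003090102016054535)]
bar-y [0.3927 0.1922 0.1377] [np.float64(0.001685765985744738), np.float64(0.001685765985744703)]
pintip [ 0.541  -0.2161  0.1156] [np.float64(0.0015981567023807953), np.float64(0.0015981567023808057)]
pinbase [ 0.5997 -0.2181  0.1161] [np.float64(0.0013102169797281065), np.float64(0.0013102169797279905)]
lev-y [ 0.6376 -0.2829  0.1669] [np.float64(0.0013153622121298968), np.float64(0.001315362212129772)]
lev+y [ 0.6422 -0.2021  0.1685] [np.float64(0.002207380709003225), np.float64(0.002207380709003059)]
[ 0.5106 -0.2972  0.062 ]
[ 0.5195 -0.1701  0.062 ]
[ 0.669  -0.1743  0.062 ]
[ 0.6558 -0.3052  0.062 ]
[ 0.6509 -0.3016  0.062 ]
[ 0.5034 -0.2971  0.062 ]
[ 0.5102 -0.1809  0.062 ]
[ 0.6582 -0.1769  0.062 ]
```

```bash
python3 -m pendant '[{"rz":-6.5},{"rz":-6.5},{"rz":-6.5},{"rz":-6.5},{"rz":-6.5},{"rz":-6.5},{"rz":-6.5},{"rz":-6.5},{"rz":-6.5}]'
python3 -m pendant '[{"dx":0.04},{"dx":0.04},{"dx":0.04},{"dx":0.04},{"dx":0.04},{"dx":0.04},{"dx":0.04},{"dx":0.04},{"dx":0.04},{"dx":0.04},{"dx":0.04},{"dx":0.04}]' 30
python3 -m pendant '[{"dx":0.04,"dz":-0.01},{"dx":0.04,"dz":-0.01},{"dx":0.04,"dz":-0.01},{"dx":0.04,"dz":-0.01},{"dx":0.04,"hand":0.05},{"dx":0.02},{},{}]'
python3 - <<'E'
from h import *
i=snap('wrist','w0');s=manip.get_state();print(s['position'],rot(s['ee_rot']),s['width'],i['mount'])
for X in [(.4113,.2737,.137),(.3927,.1922,.137)]: print(proj(i,X))
E
```

```text
[ 0.18340448 -0.54456085  0.23065717] [[ 9.47717214e-01  3.19111263e-01 -2.89169931e-04]
 [ 3.19111356e-01 -9.47716265e-01  1.35063567e-03]
 [ 1.56952009e-04 -1.37229808e-03 -9.99999046e-01]] 0.08581114295902532 [[ 1.89010462e-04  9.63001427e-01  2.69496227e-01  6.95816357e-02]
 [ 9.99999981e-01 -1.67583197e-04 -1.02515725e-04  9.52383615e-04]
 [-5.35597505e-05  2.69496242e-01 -9.63001440e-01 -1.42217054e-01]
 [ 0.00000000e+00  0.00000000e+00  0.00000000e+00  1.00000000e+00]]
[2520.81087051 1632.59205175]
[1069.17997548  695.70686825]invalid input
invalid input
invalid input
```

```bash
python3 -m pendant '[{"dx":0.037,"dy":0.01},{"dx":0.03,"dy":0.015},{"dy":0.01},{},{}]'
python3 - <<'E'
from h import *
i=snap('wrist','w1');s=manip.get_state();print(s['position'],rot(s['ee_rot']),s['width'])
for X in [(.4113,.2737,.137),(.3927,.1922,.137)]: print(proj(i,X))
a=cv2.imread('pics/w0.png');b=cv2.imread('pics/w1.png');cv2.imwrite('pics/c2.png',cv2.resize(np.vstack([a,b]),None,fx=.75,fy=.75,interpolation=cv2.INTER_AREA))
E
```

```text
[ 0.18341462 -0.54461499  0.23075619] [[ 9.47711081e-01  3.19129534e-01 -2.15975664e-04]
 [ 3.19129567e-01 -9.47710401e-01  1.14709114e-03]
 [ 1.61388278e-04 -1.15603521e-03 -9.99999319e-01]] 0.08535606405322267
[2525.30985744 1635.29327232]
[1070.65011379  696.59442703]invalid input
```

View pics/c2.png

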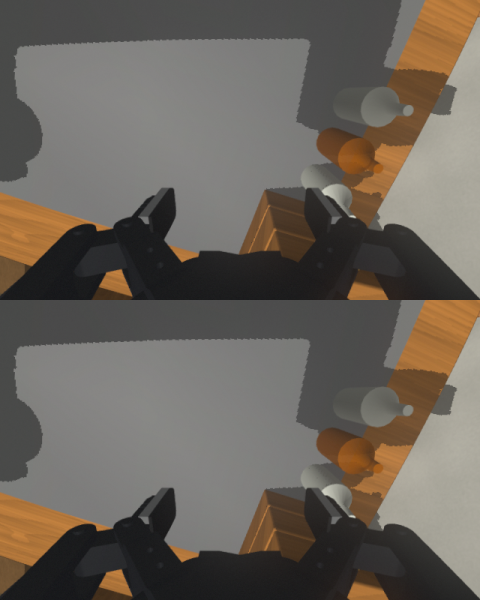

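The arm didn't move: the pendant rejected every call as "invalid input", and both pictures show the start pose. It may need every key in each row, so I'll test one full row.

```bash
python3 -m pendant '[{"dx":0,"dy":0,"dz":0,"rx":0,"ry":0,"rz":-6.5,"hand":0.0854}]' 30 | cut -c1-300; echo; python3 -m pendant '[{"dx":0,"dy":0,"dz":0,"rx":0,"ry":0,"rz":-6.5,"hand":0.0854}]'
```

```text
clock: 0.28
position: [0.1834, -0.5447, 0.2309]
ee_rot: [-0.0, 0.976, 0.218, -0.0]
contact_force: [-0.4, 0.3, 0.4]
width: 0.0857
gripper_force: 0.0

clock: 0.37
position: [0.1834, -0.5448, 0.231]
ee_rot: [-0.0, 0.961, 0.275, 0.0]
contact_force: [-0.3, -0.3, -0.1]
width: 0.0854
gripper_force: 0.0
```

```bash
python3 -m pendant '[{"dx":0,"dy":0,"dz":0,"rx":0,"ry":0,"rz":-6.5,"hand":0.05},{"dx":0,"dy":0,"dz":0,"rx":0,"ry":0,"rz":-6.5,"hand":0.05},{"dx":0,"dy":0,"dz":0,"rx":0,"ry":0,"rz":-6.5,"hand":0.05},{"dx":0,"dy":0,"dz":0,"rx":0,"ry":0,"rz":-6.5,"hand":0.05},{"dx":0,"dy":0,"dz":0,"rx":0,"ry":0,"rz":-6.5,"hand":0.05},{"dx":0,"dy":0,"dz":0,"rx":0,"ry":0,"rz":-6.5,"hand":0.05},{"dx":0,"dy":0,"dz":0,"rx":0,"ry":0,"rz":-6.6,"hand":0.05}]'
python3 -m pendant '[{"dx":0.04,"dy":0,"dz":0,"rx":0,"ry":0,"rz":0,"hand":0.05},{"dx":0.04,"dy":0,"dz":0,"rx":0,"ry":0,"rz":0,"hand":0.05},{"dx":0.04,"dy":0,"dz":0,"rx":0,"ry":0,"rz":0,"hand":0.05},{"dx":0.04,"dy":0,"dz":0,"rx":0,"ry":0,"rz":0,"hand":0.05},{"dx":0.04,"dy":0,"dz":0,"rx":0,"ry":0,"rz":0,"hand":0.05},{"dx":0.04,"dy":0,"dz":0,"rx":0,"ry":0,"rz":0,"hand":0.05},{"dx":0.04,"dy":0,"dz":0,"rx":0,"ry":0,"rz":0,"hand":0.05},{"dx":0.04,"dy":0,"dz":0,"rx":0,"ry":0,"rz":0,"hand":0.05},{"dx":0.04,"dy":0,"dz":0,"rx":0,"ry":0,"rz":0,"hand":0.05},{"dx":0.04,"dy":0,"dz":0,"rx":0,"ry":0,"rz":0,"hand":0.05},{"dx":0.04,"dy":0,"dz":0,"rx":0,"ry":0,"rz":0,"hand":0.05},{"dx":0.04,"dy":0,"dz":0,"rx":0,"ry":0,"rz":0,"hand":0.05}]'
python3 -m pendant '[{"dx":0.04,"dy":0,"dz":0,"rx":0,"ry":0,"rz":0,"hand":0.05},{"dx":0.04,"dy":0,"dz":-0.01,"rx":0,"ry":0,"rz":0,"hand":0.05},{"dx":0.04,"dy":0,"dz":-0.01,"rx":0,"ry":0,"rz":0,"hand":0.05},{"dx":0.04,"dy":0,"dz":-0.01,"rx":0,"ry":0,"rz":0,"hand":0.05},{"dx":0.03,"dy":0,"dz":0,"rx":0,"ry":0,"rz":0,"hand":0.05},{"dx":0,"dy":0,"dz":0,"rx":0,"ry":0,"rz":0,"hand":0.05},{"dx":0,"dy":0,"dz":0,"rx":0,"ry":0,"rz":0,"hand":0.05}]'
python3 - <<'E'
from h import *
i=snap('wrist','w2');s=manip.get_state();print(s['position'],rot(s['ee_rot']),s['width'])
for X in [(.4113,.2737,.137),(.3927,.1922,.137)]: print(proj(i,X))
E
```

```text
clock: 0.95
position: [0.1835, -0.5448, 0.2311]
ee_rot: [-0.0, 0.78, 0.626, 0.0]
contact_force: [-0.2, 0.1, -0.1]
width: 0.05
gripper_force: 0.0
clock: 1.95
position: [0.2894, -0.0751, 0.2315]
ee_rot: [0.001, 0.782, 0.623, 0.0]
contact_force: [1.5, 0.7, 0.1]
width: 0.0502
gripper_force: 0.0
clock: 2.53
position: [0.3315, 0.1097, 0.2612]
ee_rot: [0.0, 0.78, 0.626, -0.0]
contact_force: [-0.8, 0.6, -0.3]
width: 0.05
gripper_force: 0.0
[0.33129021 0.10849919 0.26093993] [[ 2.19074503e-01  9.75707537e-01 -1.07926617e-03]
 [ 9.75707304e-01 -2.19075625e-01 -1.06154352e-03]
 [-1.27219692e-03 -8.20490770e-04 -9.99998854e-01]] 0.04994487548680226
[370.4636976  -16.38392011]
[366.25239221  92.50554413]
```

```bash
python3 -m pendant '[{"dx":0.03,"dy":0.01,"dz":0,"rx":0,"ry":0,"rz":0,"hand":0.05},{"dx":0.03,"dy":0.015,"dz":0,"rx":0,"ry":0,"rz":0,"hand":0.05},{"dx":0,"dy":0.01,"dz":0,"rx":0,"ry":0,"rz":0,"hand":0.05},{"dx":0,"dy":0,"dz":0,"rx":0,"ry":0,"rz":0,"hand":0.05},{"dx":0,"dy":0,"dz":0,"rx":0,"ry":0,"rz":0,"hand":0.05}]'
python3 - <<'E'
from h import *
i=snap('wrist','w3');s=manip.get_state();print(s['position'],rot(s['ee_rot']),s['width'])
for X in [(.4113,.2737,.137),(.3927,.1922,.137)]: print(proj(i,X))
a=cv2.imread('pics/w2.png');b=cv2.imread('pics/w3.png');cv2.imwrite('pics/c3.png',np.hstack([a[:,240:],b[:,220:620]]))
E
```

```text
clock: 3.0
position: [0.3788, 0.1574, 0.2607]
ee_rot: [-0.0, 0.782, 0.623, -0.001]
contact_force: [0.2, 0.6, -0.1]
width: 0.0501
gripper_force: 0.0
[0.37834009 0.15739226 0.26081413] [[ 0.22390918  0.97460757 -0.00218318]
 [ 0.97460858 -0.22391213 -0.0012131 ]
 [-0.00167113 -0.00185612 -0.99999688]] 0.04970842884330762
[324.6734115   58.50064042]
[324.40033899 158.2136968 ]
```

View pics/c3.png

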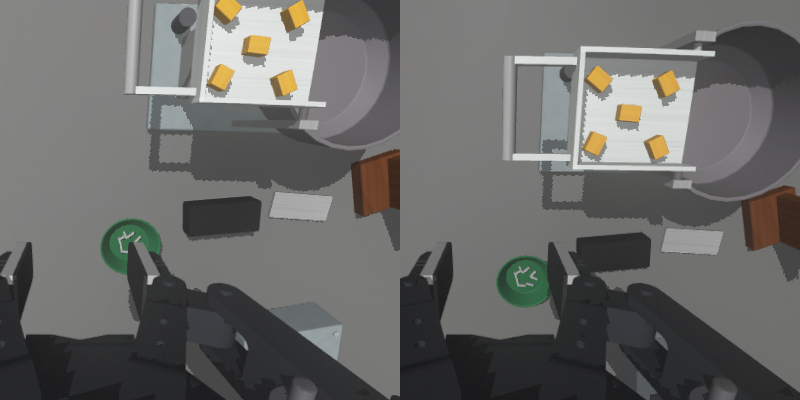

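In the right half (w3), the bar runs from full-frame (329,56) to (329,160). In the left half (w2), its lower end is at (371,95). Both are about 4.5 px from the prediction.

Run:
```python
from h import *
np.set_printoptions(precision=4,suppress=True)
print(tri(('w2',(371,95)),('w3',(329,160))))
w=load('w3');w2=load('w2')
for u in [(329.5,56),(329,160)]: print(atz(w,u,.137))
print('w2',atz(w2,(371,95),.137),atz(w2,(375,1),.137))
print('cheeks',atz(w,(527,36),.137),atz(w,(502,183),.137))
s=manip.get_state();Rm=rot(s['ee_rot'])
a,b=atz(w,(329.5,56),.137),atz(w,(329,160),.137)
t=(a+b)/2; print(t, 'tool delta to TCP at grip', Rm.T@(t+[0,0,manip.grasp_offset]-s['position']), np.degrees(np.arctan2((a-b)[0],(a-b)[1])))
```

```text
(array([0.3965, 0.1895, 0.1358]), [np.float64(0.00010797888261963903), np.float64(0.00010797888261961811)])
[0.4157 0.2747 0.137 ]
[0.3964 0.1897 0.137 ]
w2 [0.3964 0.1893 0.137 ] [0.4126 0.2605 0.137 ]
cheeks [0.5824 0.2556 0.137 ] [0.5514 0.1327 0.137 ]
[0.406  0.2322 0.137 ] tool delta to TCP at grip [0.0793 0.0105 0.1424] 12.756043486067655
```

```bash
python3 -m pendant '[{"dx":0.04,"dy":0.005,"dz":0,"rx":0,"ry":0,"rz":0,"hand":0.05},{"dx":0.039,"dy":0.0055,"dz":0,"rx":0,"ry":0,"rz":0,"hand":0.05},{"dx":0,"dy":0,"dz":0.02,"rx":0,"ry":0,"rz":0,"hand":0.05},{"dx":0,"dy":0,"dz":0.035,"rx":0,"ry":0,"rz":0,"hand":0.05},{"dx":0,"dy":0,"dz":0.035,"rx":0,"ry":0,"rz":0,"hand":0.05},{"dx":0,"dy":0,"dz":0.03,"rx":0,"ry":0,"rz":0,"hand":0.05},{"dx":0,"dy":0,"dz":0.022,"rx":0,"ry":0,"rz":0,"hand":0.05},{"dx":0,"dy":0,"dz":0,"rx":0,"ry":0,"rz":0,"hand":0.05},{"dx":0,"dy":0,"dz":0,"rx":0,"ry":0,"rz":0,"hand":0.005},{"dx":0,"dy":0,"dz":0,"rx":0,"ry":0,"rz":0,"hand":0.005},{"dx":0,"dy":0,"dz":0,"rx":0,"ry":0,"rz":0,"hand":0.005},{"dx":0,"dy":0,"dz":0,"rx":0,"ry":0,"rz":0,"hand":0.005}]' 30
python3 -m pendant '[{"dx":0,"dy":0,"dz":0,"rx":0,"ry":0,"rz":0,"hand":0.005},{"dx":0,"dy":0,"dz":0,"rx":0,"ry":0,"rz":0,"hand":0.005},{"dx":0,"dy":0,"dz":0,"rx":0,"ry":0,"rz":0,"hand":0.005}]'
python3 - <<'E'
from h import *
np.set_printoptions(precision=4,suppress=True)
s=manip.get_state();print(s['position'],rot(s['ee_rot']),s['moment'])
r=.1653;f=.0605
th=np.linspace(0,1.02,13)
y=-r*np.cos(th+f);z=r*np.sin(th+f)
print(np.diff(y),np.diff(z))
E
```

```text
clock: 4.05
position: [0.4048, 0.2345, 0.1211]
ee_rot: [-0.002, 0.782, 0.623, -0.001]
contact_force: [-6.3, 1.6, 5.4]
width: 0.0108
gripper_force: 29.3
clock: 4.3
position: [0.4048, 0.2345, 0.1211]
ee_rot: [-0.002, 0.782, 0.623, -0.001]
contact_force: [-7.2, 1.5, 4.6]
width: 0.0109
gripper_force: 29.3
[0.4048 0.2345 0.1211] [[ 0.2227  0.9749 -0.0029]
 [ 0.9749 -0.2227  0.002 ]
 [ 0.0013 -0.0033 -1.    ]] [ 0.2791  1.1356 -0.1469]
[0.0014 0.0026 0.0038 0.0049 0.006  0.0071 0.0081 0.009  0.0099 0.0107
 0.0114 0.0121] [0.014  0.0138 0.0135 0.0132 0.0127 0.0121 0.0115 0.0108 0.01   0.0091
 0.0081 0.0071]
```

Bar gripped at 10.9 mm opening. Next I'll tip the tray along its arc.

```bash
python3 -m pendant '[{"dx":0,"dy":0.0005,"dz":-0.007,"rx":0,"ry":0,"rz":0,"hand":0.005},{"dx":0,"dy":0.0009,"dz":-0.007,"rx":0,"ry":0,"rz":0,"hand":0.005},{"dx":0,"dy":0.0012,"dz":-0.0069,"rx":0,"ry":0,"rz":0,"hand":0.005},{"dx":0,"dy":0.0014,"dz":-0.0069,"rx":0,"ry":0,"rz":0,"hand":0.005},{"dx":0,"dy":0.0018,"dz":-0.0068,"rx":0,"ry":0,"rz":0,"hand":0.005},{"dx":0,"dy":0.002,"dz":-0.0067,"rx":0,"ry":0,"rz":0,"hand":0.005},{"dx":0,"dy":0.0023,"dz":-0.0066,"rx":0,"ry":0,"rz":0,"hand":0.005},{"dx":0,"dy":0.0026,"dz":-0.0066,"rx":0,"ry":0,"rz":0,"hand":0.005},{"dx":0,"dy":0.0029,"dz":-0.0064,"rx":0,"ry":0,"rz":0,"hand":0.005},{"dx":0,"dy":0.0031,"dz":-0.0063,"rx":0,"ry":0,"rz":0,"hand":0.005},{"dx":0,"dy":0.0034,"dz":-0.0061,"rx":0,"ry":0,"rz":0,"hand":0.005},{"dx":0,"dy":0.0037,"dz":-0.006,"rx":0,"ry":0,"rz":0,"hand":0.005}]'
```

```text
clock: 5.3
position: [0.4279, 0.229, 0.1998]
ee_rot: [-0.003, 0.782, 0.624, -0.002]
contact_force: [-8.5, 2.8, 3.1]
width: 0.0107
gripper_force: 29.2
```

```bash
python3 -m pendant '[{"dx":0,"dy":0.003,"dz":-0.0059,"rx":0,"ry":0,"rz":0,"hand":0.005},{"dx":0,"dy":0.0037,"dz":-0.0057,"rx":0,"ry":0,"rz":0,"hand":0.005},{"dx":0,"dy":0.004,"dz":-0.0055,"rx":0,"ry":0,"rz":0,"hand":0.005},{"dx":0,"dy":0.0044,"dz":-0.0053,"rx":0,"ry":0,"rz":0,"hand":0.005},{"dx":0,"dy":0.0048,"dz":-0.0051,"rx":0,"ry":0,"rz":0,"hand":0.005},{"dx":0,"dy":0.005,"dz":-0.0049,"rx":0,"ry":0,"rz":0,"hand":0.005},{"dx":0,"dy":0.0052,"dz":-0.0047,"rx":0,"ry":0,"rz":0,"hand":0.005},{"dx":0,"dy":0.0054,"dz":-0.0044,"rx":0,"ry":0,"rz":0,"hand":0.005},{"dx":0,"dy":0.0056,"dz":-0.0042,"rx":0,"ry":0,"rz":0,"hand":0.005},{"dx":0,"dy":0.0058,"dz":-0.0039,"rx":0,"ry":0,"rz":0,"hand":0.005},{"dx":0,"dy":0.006,"dz":-0.0037,"rx":0,"ry":0,"rz":0,"hand":0.005},{"dx":0,"dy":0.0061,"dz":-0.0034,"rx":0,"ry":0,"rz":0,"hand":0.005}]'
python3 -m pendant '[{"dx":0,"dy":0,"dz":0,"rx":0,"ry":0,"rz":0,"hand":0.005},{"dx":0,"dy":0,"dz":0,"rx":0,"ry":0,"rz":0,"hand":0.005},{"dx":0,"dy":0,"dz":0,"rx":0,"ry":0,"rz":0,"hand":0.005},{"dx":0,"dy":0,"dz":0,"rx":0,"ry":0,"rz":0,"hand":0.005},{"dx":0,"dy":0,"dz":0,"rx":0,"ry":0,"rz":0,"hand":0.005},{"dx":0,"dy":0,"dz":0,"rx":0,"ry":0,"rz":0,"hand":0.005}]'
python3 - <<'E'
from h import *
s=snap('scene','s1');d=snap('side','d1')
a=s['frame'][100:290,300:500][:,:,::-1];b=d['frame'][220:380,180:450][:,:,::-1]
o=np.zeros((380,800,3),np.uint8);o[:,:400]=cv2.resize(a,(400,380),interpolation=3);b=cv2.resize(b,(400,237),interpolation=3);o[:237,400:]=b
cv2.imwrite('pics/c4.png',o)
E
```

```text
clock: 6.3
position: [0.4863, 0.2151, 0.2592]
ee_rot: [-0.002, 0.781, 0.624, -0.001]
contact_force: [-10.5, -0.4, 13.7]
width: 0.0105
gripper_force: 30.7
clock: 6.8
position: [0.4867, 0.215, 0.2594]
ee_rot: [-0.001, 0.782, 0.624, -0.0]
contact_force: [-9.7, -0.2, 13.1]
width: 0.0109
gripper_force: 30.7
```

View pics/c4.png

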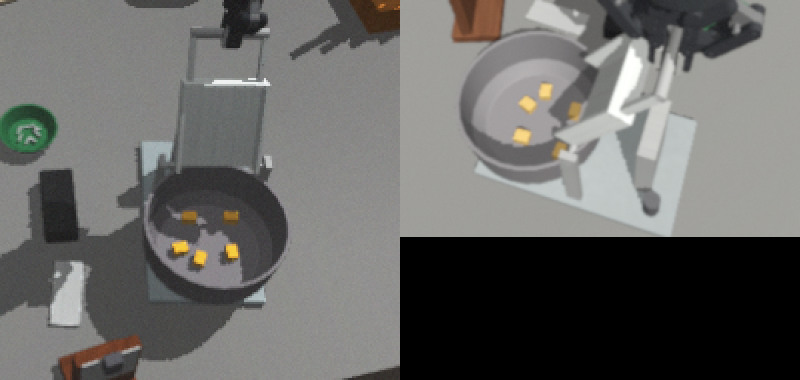

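All five blanks are in the bowl, in the left half around (180–232, 215–258), and none are left on the tray. Now I'll lower it by reversing the same path.

```bash
python3 -m pendant '[{"dx":0,"dy":-0.0061,"dz":0.0034,"rx":0,"ry":0,"rz":0,"hand":0.005},{"dx":0,"dy":-0.006,"dz":0.0037,"rx":0,"ry":0,"rz":0,"hand":0.005},{"dx":0,"dy":-0.0058,"dz":0.0039,"rx":0,"ry":0,"rz":0,"hand":0.005},{"dx":0,"dy":-0.0056,"dz":0.0042,"rx":0,"ry":0,"rz":0,"hand":0.005},{"dx":0,"dy":-0.0054,"dz":0.0044,"rx":0,"ry":0,"rz":0,"hand":0.005},{"dx":0,"dy":-0.0052,"dz":0.0047,"rx":0,"ry":0,"rz":0,"hand":0.005},{"dx":0,"dy":-0.005,"dz":0.0049,"rx":0,"ry":0,"rz":0,"hand":0.005},{"dx":0,"dy":-0.0048,"dz":0.0051,"rx":0,"ry":0,"rz":0,"hand":0.005},{"dx":0,"dy":-0.0044,"dz":0.0053,"rx":0,"ry":0,"rz":0,"hand":0.005},{"dx":0,"dy":-0.004,"dz":0.0055,"rx":0,"ry":0,"rz":0,"hand":0.005},{"dx":0,"dy":-0.0037,"dz":0.0057,"rx":0,"ry":0,"rz":0,"hand":0.005},{"dx":0,"dy":-0.003,"dz":0.0059,"rx":0,"ry":0,"rz":0,"hand":0.005}]'
python3 -m pendant '[{"dx":0,"dy":-0.0037,"dz":0.006,"rx":0,"ry":0,"rz":0,"hand":0.005},{"dx":0,"dy":-0.0034,"dz":0.0061,"rx":0,"ry":0,"rz":0,"hand":0.005},{"dx":0,"dy":-0.0031,"dz":0.0063,"rx":0,"ry":0,"rz":0,"hand":0.005},{"dx":0,"dy":-0.0029,"dz":0.0064,"rx":0,"ry":0,"rz":0,"hand":0.005},{"dx":0,"dy":-0.0026,"dz":0.0066,"rx":0,"ry":0,"rz":0,"hand":0.005},{"dx":0,"dy":-0.0023,"dz":0.0066,"rx":0,"ry":0,"rz":0,"hand":0.005},{"dx":0,"dy":-0.002,"dz":0.0067,"rx":0,"ry":0,"rz":0,"hand":0.005},{"dx":0,"dy":-0.0018,"dz":0.0068,"rx":0,"ry":0,"rz":0,"hand":0.005},{"dx":0,"dy":-0.0014,"dz":0.0069,"rx":0,"ry":0,"rz":0,"hand":0.005},{"dx":0,"dy":-0.0012,"dz":0.0069,"rx":0,"ry":0,"rz":0,"hand":0.005},{"dx":0,"dy":-0.0009,"dz":0.006,"rx":0,"ry":0,"rz":0,"hand":0.005},{"dx":0,"dy":-0.0005,"dz":0.006,"rx":0,"ry":0,"rz":0,"hand":0.005}]'
python3 -m pendant '[{"dx":0,"dy":0,"dz":0.001,"rx":0,"ry":0,"rz":0,"hand":0.005},{"dx":0,"dy":0,"dz":0,"rx":0,"ry":0,"rz":0,"hand":0.005},{"dx":0,"dy":0,"dz":0,"rx":0,"ry":0,"rz":0,"hand":0.005}]'
```

```text
clock: 7.9
position: [0.4292, 0.2288, 0.2007]
ee_rot: [-0.002, 0.782, 0.624, -0.001]
contact_force: [-9.6, 2.1, 5.9]
width: 0.0106
gripper_force: 31.6
clock: 8.9
position: [0.405, 0.2345, 0.1223]
ee_rot: [-0.001, 0.782, 0.624, -0.0]
contact_force: [-7.8, 2.2, 1.5]
width: 0.0106
gripper_force: 33.0
clock: 9.15
position: [0.4049, 0.2346, 0.1212]
ee_rot: [-0.002, 0.782, 0.624, -0.001]
contact_force: [-6.1, 2.4, 0.3]
width: 0.0105
gripper_force: 33.0
```

The tray is back at its level height with almost no vertical load. Next: release, rise, turn and travel to the switch box.

```bash
python3 -m pendant '[{"dx":0,"dy":0,"dz":0,"rx":0,"ry":0,"rz":0,"hand":0.045},{"dx":0,"dy":0,"dz":0,"rx":0,"ry":0,"rz":0,"hand":0.045},{"dx":0,"dy":0,"dz":0,"rx":0,"ry":0,"rz":0,"hand":0.045},{"dx":0,"dy":0,"dz":0,"rx":0,"ry":0,"rz":0,"hand":0.045},{"dx":0,"dy":0,"dz":-0.01,"rx":0,"ry":0,"rz":0,"hand":0.045},{"dx":0,"dy":0,"dz":-0.03,"rx":0,"ry":0,"rz":0,"hand":0.045},{"dx":0,"dy":0,"dz":-0.035,"rx":0,"ry":0,"rz":0,"hand":0.045},{"dx":0,"dy":0,"dz":-0.035,"rx":0,"ry":0,"rz":0,"hand":0.045},{"dx":0,"dy":0,"dz":-0.03,"rx":0,"ry":0,"rz":0,"hand":0.045}]'
python3 -m pendant '[{"dx":0,"dy":0,"dz":0,"rx":0,"ry":0,"rz":6.7,"hand":0.045},{"dx":0,"dy":0,"dz":0,"rx":0,"ry":0,"rz":6.7,"hand":0.045},{"dx":0,"dy":0,"dz":0,"rx":0,"ry":0,"rz":6.7,"hand":0.045},{"dx":0,"dy":0,"dz":0,"rx":0,"ry":0,"rz":6.7,"hand":0.045},{"dx":0,"dy":0,"dz":0,"rx":0,"ry":0,"rz":6.7,"hand":0.045},{"dx":0,"dy":0,"dz":0,"rx":0,"ry":0,"rz":6.7,"hand":0.045},{"dx":0,"dy":0,"dz":0,"rx":0,"ry":0,"rz":6.7,"hand":0.045},{"dx":0,"dy":0,"dz":0,"rx":0,"ry":0,"rz":6.7,"hand":0.045},{"dx":0,"dy":0,"dz":0,"rx":0,"ry":0,"rz":6.7,"hand":0.045},{"dx":0,"dy":0,"dz":0,"rx":0,"ry":0,"rz":6.7,"hand":0.045},{"dx":0,"dy":0,"dz":0,"rx":0,"ry":0,"rz":6.7,"hand":0.045},{"dx":0,"dy":0,"dz":0,"rx":0,"ry":0,"rz":6.6,"hand":0.045}]'
python3 -m pendant '[{"dx":0.007,"dy":0.039,"dz":0,"rx":0,"ry":0,"rz":0,"hand":0.045},{"dx":0.007,"dy":0.039,"dz":0,"rx":0,"ry":0,"rz":0,"hand":0.045},{"dx":0.007,"dy":0.039,"dz":0,"rx":0,"ry":0,"rz":0,"hand":0.045},{"dx":0.007,"dy":0.039,"dz":0,"rx":0,"ry":0,"rz":0,"hand":0.045},{"dx":0.007,"dy":0.039,"dz":0,"rx":0,"ry":0,"rz":0,"hand":0.045},{"dx":0.007,"dy":0.039,"dz":0,"rx":0,"ry":0,"rz":0,"hand":0.045},{"dx":0.007,"dy":0.039,"dz":0,"rx":0,"ry":0,"rz":0,"hand":0.045},{"dx":0.007,"dy":0.039,"dz":0,"rx":0,"ry":0,"rz":0,"hand":0.045},{"dx":0.007,"dy":0.039,"dz":0,"rx":0,"ry":0,"rz":0,"hand":0.045},{"dx":0,"dy":0.039,"dz":0,"rx":0,"ry":0,"rz":0,"hand":0.045},{"dx":0,"dy":0.03,"dz":0,"rx":0,"ry":0,"rz":0,"hand":0.045},{"dx":0,"dy":0,"dz":0,"rx":0,"ry":0,"rz":0,"hand":0.045}]'
python3 -m pendant '[{"dx":0,"dy":0,"dz":0,"rx":0,"ry":0,"rz":0,"hand":0.045}]'
python3 - <<'E'
from h import *
i=snap('wrist','w4');s=manip.get_state();print(s['position'],rot(s['ee_rot']),s['qpos'])
snap('side','d4')
for X in [(.541,-.2161,.116),(.5997,-.218,.116),(.6376,-.2829,.167),(.6422,-.2021,.167)]: print(proj(i,X))
E
```

```text
clock: 9.9
position: [0.4075, 0.2338, 0.2629]
ee_rot: [0.001, 0.782, 0.624, 0.001]
contact_force: [1.5, 0.4, 0.0]
width: 0.045
gripper_force: 0.0
clock: 10.9
position: [0.4073, 0.2337, 0.2606]
ee_rot: [0.0, 1.0, -0.03, 0.0]
contact_force: [0.2, -0.2, -0.2]
width: 0.0448
gripper_force: 0.0
clock: 11.9
position: [0.4474, -0.1951, 0.2603]
ee_rot: [0.002, 1.0, -0.03, 0.0]
contact_force: [-0.1, -0.4, 0.8]
width: 0.0452
gripper_force: 0.0
clock: 11.98
position: [0.4471, -0.1906, 0.2603]
ee_rot: [0.0, 1.0, -0.029, 0.0]
contact_force: [-0.4, 0.7, -0.2]
width: 0.0451
gripper_force: 0.0
[ 0.44708584 -0.18920862  0.2602721 ] [[ 9.98448203e-01 -5.56881918e-02 -1.07940545e-04]
 [-5.56881110e-02 -9.98448005e-01  6.45382823e-04]
 [-1.43713224e-04 -6.38370314e-04 -9.99999786e-01]] [-5.44169416e-01  1.23927262e-01  1.63204155e+00  5.04871980e-04
  1.38605033e+00  1.08225104e+00]
[340.81176403  95.14687602]
[340.22229764  25.73269809]
[435.70887805 -60.37574766]
[319.49134484 -62.51166824]
```

```bash
python3 -m pendant '[{"dx":-0.03,"dy":0.014,"dz":-0.03,"rx":0,"ry":0,"rz":0,"hand":0.045},{"dx":-0.03,"dy":0.014,"dz":-0.03,"rx":0,"ry":0,"rz":0,"hand":0.045},{"dx":0,"dy":0,"dz":0,"rx":0,"ry":0,"rz":0,"hand":0.045},{"dx":0,"dy":0,"dz":0,"rx":0,"ry":0,"rz":0,"hand":0.045},{"dx":0,"dy":0,"dz":0,"rx":0,"ry":0,"rz":0,"hand":0.045}]'
python3 - <<'E'
from h import *
i=snap('wrist','w5');s=manip.get_state();print(s['position'])
for X in [(.541,-.2161,.116),(.5997,-.218,.116),(.6376,-.2829,.167),(.6422,-.2021,.167)]: print(proj(i,X))
a=cv2.imread('pics/w4.png')[:200,260:460];b=cv2.imread('pics/w5.png')[:200,240:440]
cv2.imwrite('pics/c5.png',cv2.resize(np.hstack([a,b]),None,fx=2,fy=2,interpolation=3))
E
```

```text
clock: 12.5
position: [0.3902, -0.2106, 0.3163]
ee_rot: [-0.0, 1.0, -0.026, 0.001]
contact_force: [1.0, -0.2, -0.0]
width: 0.0451
gripper_force: 0.0
[ 0.39019366 -0.21060125  0.31567897]
[316.99394484  45.73151779]
[315.74462127 -15.37396933]
[389.23552682 -94.87150688]
[293.35319278 -96.10720969]
```

View pics/c5.png

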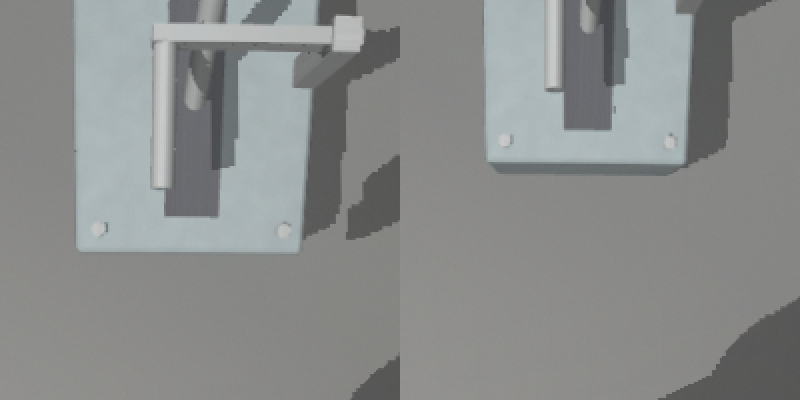

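The pin tip is at w4 (340.5,94) and w5 (316.5,45), within about 1 px of where my triangulated point projects. The pin is also aligned with the tool's x axis, so I'll go down and grip it.

```bash
python3 -c "
from h import *
print(tri(('w4',(340.5,94)),('w5',(316.5,45))))"
python3 -m pendant '[{"dx":0.0344,"dy":-0.001,"dz":0.02,"rx":0,"ry":0,"rz":0,"hand":0.045},{"dx":0.0344,"dy":-0.001,"dz":0.02,"rx":0,"ry":0,"rz":0,"hand":0.045},{"dx":0.0344,"dy":-0.001,"dz":0.02,"rx":0,"ry":0,"rz":0,"hand":0.045},{"dx":0.0344,"dy":0,"dz":0.02,"rx":0,"ry":0,"rz":0,"hand":0.045},{"dx":0.0344,"dy":0,"dz":0.015,"rx":0,"ry":0,"rz":0,"hand":0.045},{"dx":0,"dy":0,"dz":0,"rx":0,"ry":0,"rz":0,"hand":0.045},{"dx":0,"dy":0,"dz":0,"rx":0,"ry":0,"rz":0,"hand":0.045}]' 30
python3 -c "
from h import *
s=manip.get_state();print(s['position'],rot(s['ee_rot']).T@(np.array([.562,-.2168,.0973])-s['position']))"
```

```text
(array([ 0.54203379, -0.21576303,  0.11513458]), [np.float64(0.00016649760132871424), np.float64(0.00016649760132878507)])
clock: 13.13
position: [0.5627, -0.2163, 0.2173]
ee_rot: [-0.002, 1.0, -0.025, -0.003]
contact_force: [-0.5, -0.3, 0.7]
width: 0.0446
gripper_force: 0.0
[ 0.56266336 -0.21633508  0.21729045] [8.72348421e-05 8.64827224e-04 1.19990036e-01]
```

```bash
python3 -m pendant '[{"dx":0,"dy":0,"dz":0.035,"rx":0,"ry":0,"rz":0,"hand":0.045},{"dx":0,"dy":0,"dz":0.035,"rx":0,"ry":0,"rz":0,"hand":0.045},{"dx":0,"dy":0,"dz":0.03,"rx":0,"ry":0,"rz":0,"hand":0.045},{"dx":0,"dy":0,"dz":0.02,"rx":0,"ry":0,"rz":0,"hand":0.045},{"dx":0,"dy":0,"dz":0,"rx":0,"ry":0,"rz":0,"hand":0.045},{"dx":0,"dy":0,"dz":0,"rx":0,"ry":0,"rz":0,"hand":0.005},{"dx":0,"dy":0,"dz":0,"rx":0,"ry":0,"rz":0,"hand":0.005},{"dx":0,"dy":0,"dz":0,"rx":0,"ry":0,"rz":0,"hand":0.005},{"dx":0,"dy":0,"dz":0,"rx":0,"ry":0,"rz":0,"hand":0.005},{"dx":0,"dy":0,"dz":0,"rx":0,"ry":0,"rz":0,"hand":0.005}]' 25
python3 - <<'E'
import numpy as np
np.set_printoptions(precision=4,suppress=True)
r=.078;t=np.linspace(0,2.4,25)
print(np.c_[-np.diff(r*np.cos(t)),-np.diff(r*np.sin(t))])
E
```

```text
clock: 13.97
position: [0.5629, -0.2173, 0.1033]
ee_rot: [-0.0, 1.0, -0.027, 0.002]
contact_force: [0.8, 6.1, 4.5]
width: 0.0095
gripper_force: 26.0
[[ 0.0004 -0.0078]
 [ 0.0012 -0.0077]
 [ 0.0019 -0.0076]
 [ 0.0027 -0.0073]
 [ 0.0034 -0.007 ]
 [ 0.0041 -0.0066]
 [ 0.0047 -0.0062]
 [ 0.0053 -0.0057]
 [ 0.0059 -0.0051]
 [ 0.0063 -0.0045]
 [ 0.0068 -0.0039]
 [ 0.0071 -0.0032]
 [ 0.0074 -0.0025]
 [ 0.0076 -0.0017]
 [ 0.0077 -0.0009]
 [ 0.0078 -0.0002]
 [ 0.0078  0.0006]
 [ 0.0077  0.0014]
 [ 0.0075  0.0021]
 [ 0.0072  0.0029]
 [ 0.0069  0.0036]
 [ 0.0065  0.0043]
 [ 0.0061  0.0049]
 [ 0.0055  0.0055]]
```

Pin gripped. Next I'll swing the catch over its arc, with tool y pointing along the box's -y.

```bash
python3 -m pendant '[{"dx":0,"dy":0.0004,"dz":-0.0078,"rx":0,"ry":0,"rz":0,"hand":0.005},{"dx":0,"dy":0.0012,"dz":-0.0077,"rx":0,"ry":0,"rz":0,"hand":0.005},{"dx":0,"dy":0.0019,"dz":-0.0076,"rx":0,"ry":0,"rz":0,"hand":0.005},{"dx":0,"dy":0.0027,"dz":-0.0073,"rx":0,"ry":0,"rz":0,"hand":0.005},{"dx":0,"dy":0.0034,"dz":-0.007,"rx":0,"ry":0,"rz":0,"hand":0.005},{"dx":0,"dy":0.0041,"dz":-0.0066,"rx":0,"ry":0,"rz":0,"hand":0.005},{"dx":0,"dy":0.0047,"dz":-0.0062,"rx":0,"ry":0,"rz":0,"hand":0.005},{"dx":0,"dy":0.0053,"dz":-0.0057,"rx":0,"ry":0,"rz":0,"hand":0.005},{"dx":0,"dy":0.0059,"dz":-0.0051,"rx":0,"ry":0,"rz":0,"hand":0.005},{"dx":0,"dy":0.0063,"dz":-0.0045,"rx":0,"ry":0,"rz":0,"hand":0.005},{"dx":0,"dy":0.0068,"dz":-0.0039,"rx":0,"ry":0,"rz":0,"hand":0.005},{"dx":0,"dy":0.0071,"dz":-0.0032,"rx":0,"ry":0,"rz":0,"hand":0.005}]'
```

```text
clock: 14.97
position: [0.5599, -0.2646, 0.1785]
ee_rot: [-0.002, 1.0, -0.027, 0.002]
contact_force: [-0.4, 7.1, 13.3]
width: 0.0099
gripper_force: 25.2
```

```bash
python3 -m pendant '[{"dx":0,"dy":0.0074,"dz":-0.0035,"rx":0,"ry":0,"rz":0,"hand":0.005},{"dx":0,"dy":0.0076,"dz":-0.0025,"rx":0,"ry":0,"rz":0,"hand":0.005},{"dx":0,"dy":0.0077,"dz":-0.0009,"rx":0,"ry":0,"rz":0,"hand":0.005},{"dx":0,"dy":0.0078,"dz":-0.0002,"rx":0,"ry":0,"rz":0,"hand":0.005},{"dx":0,"dy":0.0078,"dz":0.0006,"rx":0,"ry":0,"rz":0,"hand":0.005},{"dx":0,"dy":0.0077,"dz":0.0014,"rx":0,"ry":0,"rz":0,"hand":0.005},{"dx":0,"dy":0.0075,"dz":0.0021,"rx":0,"ry":0,"rz":0,"hand":0.005},{"dx":0,"dy":0.0072,"dz":0.0029,"rx":0,"ry":0,"rz":0,"hand":0.005},{"dx":0,"dy":0.0069,"dz":0.0036,"rx":0,"ry":0,"rz":0,"hand":0.005},{"dx":0,"dy":0.0065,"dz":0.0043,"rx":0,"ry":0,"rz":0,"hand":0.005},{"dx":0,"dy":0.0061,"dz":0.0049,"rx":0,"ry":0,"rz":0,"hand":0.005},{"dx":0,"dy":0,"dz":0,"rx":0,"ry":0,"rz":0,"hand":0.005}]'
```

```text
clock: 15.97
position: [0.5546, -0.349, 0.1593]
ee_rot: [-0.0, 1.0, -0.027, -0.001]
contact_force: [2.9, 2.5, -0.7]
width: 0.0097
gripper_force: 26.1
```

The catch is at about 2.35 rad, past upright. Now I'll release, rise, move over the lever bar and turn 90°.

```bash
python3 -m pendant '[{"dx":0,"dy":0,"dz":0,"rx":0,"ry":0,"rz":0,"hand":0.05},{"dx":0,"dy":0,"dz":0,"rx":0,"ry":0,"rz":0,"hand":0.05},{"dx":0,"dy":0,"dz":0,"rx":0,"ry":0,"rz":0,"hand":0.05},{"dx":0,"dy":0,"dz":0,"rx":0,"ry":0,"rz":0,"hand":0.05},{"dx":0,"dy":0,"dz":-0.015,"rx":0,"ry":0,"rz":0,"hand":0.05},{"dx":0,"dy":0,"dz":-0.035,"rx":0,"ry":0,"rz":0,"hand":0.05},{"dx":0,"dy":0,"dz":-0.04,"rx":0,"ry":0,"rz":0,"hand":0.05},{"dx":0,"dy":0,"dz":-0.035,"rx":0,"ry":0,"rz":0,"hand":0.05},{"dx":0.026,"dy":-0.03,"dz":0,"rx":0,"ry":0,"rz":0,"hand":0.05},{"dx":0.026,"dy":-0.035,"dz":0,"rx":0,"ry":0,"rz":0,"hand":0.05},{"dx":0.026,"dy":-0.035,"dz":0,"rx":0,"ry":0,"rz":0,"hand":0.05},{"dx":0,"dy":-0.035,"dz":0,"rx":0,"ry":0,"rz":0,"hand":0.05}]'
python3 -m pendant '[{"dx":0,"dy":0,"dz":0,"rx":0,"ry":0,"rz":-7,"hand":0.05},{"dx":0,"dy":0,"dz":0,"rx":0,"ry":0,"rz":-7,"hand":0.05},{"dx":0,"dy":0,"dz":0,"rx":0,"ry":0,"rz":-7,"hand":0.05},{"dx":0,"dy":0,"dz":0,"rx":0,"ry":0,"rz":-7,"hand":0.05},{"dx":0,"dy":0,"dz":0,"rx":0,"ry":0,"rz":-7,"hand":0.05},{"dx":0,"dy":0,"dz":0,"rx":0,"ry":0,"rz":-7,"hand":0.05},{"dx":0,"dy":0,"dz":0,"rx":0,"ry":0,"rz":-7,"hand":0.05},{"dx":0,"dy":0,"dz":0,"rx":0,"ry":0,"rz":-7,"hand":0.05},{"dx":0,"dy":0,"dz":0,"rx":0,"ry":0,"rz":-7,"hand":0.05},{"dx":0,"dy":0,"dz":0,"rx":0,"ry":0,"rz":-7,"hand":0.05},{"dx":0,"dy":0,"dz":0,"rx":0,"ry":0,"rz":-7,"hand":0.05},{"dx":0,"dy":0,"dz":0,"rx":0,"ry":0,"rz":-7,"hand":0.05}]'
python3 -m pendant '[{"dx":0,"dy":0,"dz":0,"rx":0,"ry":0,"rz":-6,"hand":0.05},{"dx":0,"dy":0,"dz":0,"rx":0,"ry":0,"rz":0,"hand":0.05},{"dx":0,"dy":0,"dz":0,"rx":0,"ry":0,"rz":0,"hand":0.05}]'
python3 - <<'E'
from h import *
i=snap('wrist','w6');d=snap('side','d6');s=manip.get_state();print(s['position'],rot(s['ee_rot']))
for X in [(.6376,-.2829,.167),(.6422,-.2021,.167)]: print(proj(i,X),proj(d,X))
a=cv2.resize(d['frame'][60:190,220:390][:,:,::-1],(523,400),interpolation=3)
cv2.imwrite('pics/c6.png',np.hstack([cv2.resize(i['frame'][:,:,::-1],(277,173)) if 0 else cv2.copyMakeBorder(cv2.resize(i['frame'][:,:,::-1],(277,173)),0,227,0,0,0),a]))
E
```

```text
clock: 16.97
position: [0.6414, -0.2196, 0.2856]
ee_rot: [0.0, 1.0, -0.027, 0.002]
contact_force: [0.5, -0.5, 0.7]
width: 0.05
gripper_force: 0.0
clock: 17.97
position: [0.6374, -0.2205, 0.2866]
ee_rot: [0.0, 0.759, 0.651, -0.0]
contact_force: [0.0, 0.7, -0.1]
width: 0.0495
gripper_force: 0.0
clock: 18.22
position: [0.6374, -0.2204, 0.2865]
ee_rot: [0.0, 0.727, 0.687, -0.0]
contact_force: [0.3, 0.2, -1.0]
width: 0.0496
gripper_force: 0.0
[ 0.63746785 -0.22043311  0.28637043] [[ 5.58999468e-02  9.98436363e-01  1.56012519e-04]
 [ 9.98436275e-01 -5.58998703e-02 -4.58064162e-04]
 [-4.48626836e-04  1.81374320e-04 -9.99999883e-01]]
[321.70213535 259.91594255] [295.59051507  97.33239267]
[321.93234583 179.02483446] [289.30081263 118.17678848]
```

View pics/c6.png

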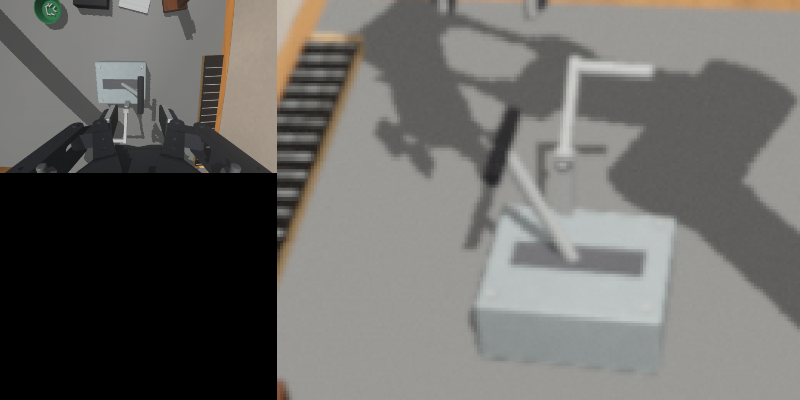

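The catch lies flipped over to the -y side and stays there. The lever bar is at wrist full-frame (323,178–258), about 1.5 px from the prediction. I'll go down and grip it on the +y side of the stem.

```bash
python3 -m pendant '[{"dx":0.002,"dy":0.0035,"dz":0.02,"rx":0,"ry":0,"rz":0,"hand":0.05},{"dx":0,"dy":0,"dz":0.035,"rx":0,"ry":0,"rz":0,"hand":0.05},{"dx":0,"dy":0,"dz":0.035,"rx":0,"ry":0,"rz":0,"hand":0.05},{"dx":0,"dy":0,"dz":0.03,"rx":0,"ry":0,"rz":0,"hand":0.05},{"dx":0,"dy":0,"dz":0.02,"rx":0,"ry":0,"rz":0,"hand":0.05},{"dx":0,"dy":0,"dz":0,"rx":0,"ry":0,"rz":0,"hand":0.05},{"dx":0,"dy":0,"dz":0,"rx":0,"ry":0,"rz":0,"hand":0.005},{"dx":0,"dy":0,"dz":0,"rx":0,"ry":0,"rz":0,"hand":0.005},{"dx":0,"dy":0,"dz":0,"rx":0,"ry":0,"rz":0,"hand":0.005},{"dx":0,"dy":0,"dz":0,"rx":0,"ry":0,"rz":0,"hand":0.005},{"dx":0,"dy":0,"dz":0,"rx":0,"ry":0,"rz":0,"hand":0.005}]' 40
python3 - <<'E'
import numpy as np
np.set_printoptions(precision=4,suppress=True)
t=np.linspace(.45,-.45,19)
print(np.c_[np.diff(.13*np.sin(t)),-np.diff(.13*np.cos(t))])
E
```

```text
clock: 19.23
position: [0.6425, -0.2193, 0.1487]
ee_rot: [0.002, 0.726, 0.688, 0.001]
contact_force: [-0.0, -0.3, 4.9]
width: 0.0125
gripper_force: 39.2
[[-0.0059 -0.0027]
 [-0.006  -0.0024]
 [-0.0062 -0.0021]
 [-0.0063 -0.0018]
 [-0.0063 -0.0015]
 [-0.0064 -0.0011]
 [-0.0064 -0.0008]
 [-0.0065 -0.0005]
 [-0.0065 -0.0002]
 [-0.0065  0.0002]
 [-0.0065  0.0005]
 [-0.0064  0.0008]
 [-0.0064  0.0011]
 [-0.0063  0.0015]
 [-0.0063  0.0018]
 [-0.0062  0.0021]
 [-0.006   0.0024]
 [-0.0059  0.0027]]
```

Bar gripped. Pulling along the arc towards the front, in tool -y.

```bash
python3 -m pendant '[{"dx":0,"dy":-0.0059,"dz":-0.0027,"rx":0,"ry":0,"rz":0,"hand":0.005},{"dx":0,"dy":-0.006,"dz":-0.0024,"rx":0,"ry":0,"rz":0,"hand":0.005},{"dx":0,"dy":-0.0062,"dz":-0.0021,"rx":0,"ry":0,"rz":0,"hand":0.005},{"dx":0,"dy":-0.0063,"dz":-0.0018,"rx":0,"ry":0,"rz":0,"hand":0.005},{"dx":0,"dy":-0.0063,"dz":-0.0015,"rx":0,"ry":0,"rz":0,"hand":0.005},{"dx":0,"dy":-0.0064,"dz":-0.0011,"rx":0,"ry":0,"rz":0,"hand":0.005},{"dx":0,"dy":-0.0064,"dz":-0.0008,"rx":0,"ry":0,"rz":0,"hand":0.005},{"dx":0,"dy":-0.0065,"dz":-0.0005,"rx":0,"ry":0,"rz":0,"hand":0.005},{"dx":0,"dy":-0.0065,"dz":-0.0002,"rx":0,"ry":0,"rz":0,"hand":0.005}]'
python3 -m pendant '[{"dx":0,"dy":-0.0065,"dz":0.0002,"rx":0,"ry":0,"rz":0,"hand":0.005},{"dx":0,"dy":-0.0065,"dz":0.0005,"rx":0,"ry":0,"rz":0,"hand":0.005},{"dx":0,"dy":-0.0064,"dz":0.0008,"rx":0,"ry":0,"rz":0,"hand":0.005},{"dx":0,"dy":-0.0064,"dz":0.0011,"rx":0,"ry":0,"rz":0,"hand":0.005},{"dx":0,"dy":-0.0063,"dz":0.0015,"rx":0,"ry":0,"rz":0,"hand":0.005},{"dx":0,"dy":-0.0063,"dz":0.0018,"rx":0,"ry":0,"rz":0,"hand":0.005},{"dx":0,"dy":-0.0062,"dz":0.0021,"rx":0,"ry":0,"rz":0,"hand":0.005},{"dx":0,"dy":-0.006,"dz":0.0024,"rx":0,"ry":0,"rz":0,"hand":0.005},{"dx":0,"dy":-0.0059,"dz":0.0027,"rx":0,"ry":0,"rz":0,"hand":0.005},{"dx":0,"dy":0,"dz":0,"rx":0,"ry":0,"rz":0,"hand":0.005},{"dx":0,"dy":0,"dz":0,"rx":0,"ry":0,"rz":0,"hand":0.005}]'
```

```text
clock: 19.98
position: [0.59, -0.2161, 0.1635]
ee_rot: [0.006, 0.726, 0.688, 0.004]
contact_force: [6.6, 2.3, 11.8]
width: 0.0128
gripper_force: 41.1
clock: 20.9
position: [0.5306, -0.2124, 0.1486]
ee_rot: [0.003, 0.726, 0.687, 0.002]
contact_force: [3.9, 2.4, 5.6]
width: 0.0126
gripper_force: 42.8
```

```bash
python3 -m pendant '[{"dx":0,"dy":-0.003,"dz":0.0014,"rx":0,"ry":0,"rz":0,"hand":0.005},{"dx":0,"dy":0,"dz":0,"rx":0,"ry":0,"rz":0,"hand":0.005},{"dx":0,"dy":0,"dz":0,"rx":0,"ry":0,"rz":0,"hand":0.005}]'
python3 -m pendant '[{"dx":0,"dy":-0.003,"dz":0.0014,"rx":0,"ry":0,"rz":0,"hand":0.005},{"dx":0,"dy":0,"dz":0,"rx":0,"ry":0,"rz":0,"hand":0.005},{"dx":0,"dy":0,"dz":0,"rx":0,"ry":0,"rz":0,"hand":0.005}]'
```

```text
clock: 21.15
position: [0.5293, -0.2124, 0.1479]
ee_rot: [0.004, 0.726, 0.687, 0.003]
contact_force: [5.4, 2.8, 7.3]
width: 0.0124
gripper_force: 42.9
clock: 21.4
position: [0.5291, -0.2124, 0.1478]
ee_rot: [0.007, 0.726, 0.687, 0.005]
contact_force: [9.9, 3.1, 10.1]
width: 0.0126
gripper_force: 43.1
```

```bash
python3 -m pendant '[{"dx":0,"dy":-0.003,"dz":0.001,"rx":0,"ry":0,"rz":0,"hand":0.005},{"dx":0,"dy":0,"dz":0,"rx":0,"ry":0,"rz":0,"hand":0.005},{"dx":0,"dy":0,"dz":0,"rx":0,"ry":0,"rz":0,"hand":0.005},{"dx":0,"dy":0,"dz":0,"rx":0,"ry":0,"rz":0,"hand":0.005}]'
python3 - <<'E'
from h import *
s=snap('scene','s7');d=snap('side','d7')
a=cv2.resize(s['frame'][100:300,170:470][:,:,::-1],(450,300),interpolation=3);b=cv2.resize(d['frame'][60:370,170:450][:,:,::-1],(271,300),interpolation=cv2.INTER_AREA)
cv2.imwrite('pics/c7.png',np.hstack([a,b]))
E
```

```text
clock: 21.73
position: [0.5288, -0.2125, 0.1476]
ee_rot: [0.009, 0.726, 0.687, 0.007]
contact_force: [14.9, 5.1, 10.6]
width: 0.0126
gripper_force: 43.2
```

View pics/c7.png

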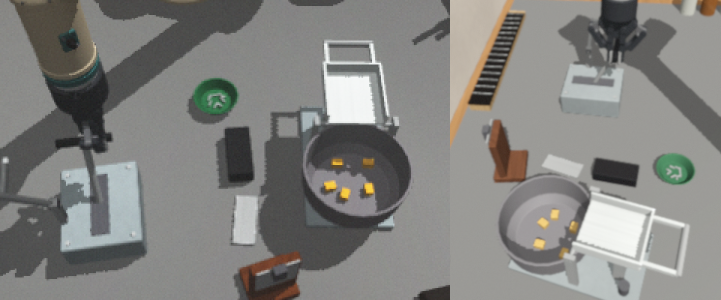

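The picture shows the tray level and empty with all five blanks in the bowl (330–370,160–193). The catch is flipped away to the left (0–60,160–210), and the lever is held forward at its stop. The other items look undisturbed, so I'll hand in.

```bash
python3 -c "
from rig import manip
print(manip.sign_off())"
```

```text
the job is handed in; nothing more can be done
None
```

I handed the job in at about 22 s: all five blanks are in the bowl, the tray is level again, the catch is flipped over and staying there, and the robot is still holding the lever at its front stop.

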